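Gauge the pressed disc's depth in the die and lock the reading

TASK

Pick up the depth gauge by its black knob and seat its square foot flat in the square pocket on top of the steel die. Then push the probe gently down the bore until it just touches the pressed disc inside, twist the knob fully clockwise to lock the probe at that height, and let go; leave the other things on the bench where they are.

Things in the scene. Friction and masses are not known exactly. Their poses are not given: they have to be found in the camera images.
- gauge: Depth gauge, 0.6 kg, standing upright on the worktop. Square blue foot 64 x 64 x 12 mm, round aluminium tower 38 mm across up to 46 mm (48 mm across where it meets the foot), a steel probe through it, black knob on top (top at 130 mm when the probe is raised). Origin: centre of the foot's underside; z up; x and y parallel to the foot's sides.
- knob_grip (a point): Centre of the black knob, a bar 38 mm long, 16 mm wide, 27 mm high on the probe's upper end, 116.5 mm above the gauge's origin when the probe is raised. With the knob unlocked (lock = 0) the bar is long along the gauge's x, so it is pinched along the gauge's y; its x axis follows the bar. The whole gauge can be lifted by the knob.
- probe (a joint): How far the probe has been pushed down in the gauge, m: 0 raised (tip 2 mm above the foot's underside, as at the start; it slides stiffly, pushing it down takes about 2 N, and unlocked it stays where it is left but is easily dragged along with the fingers), up to 0.045 (tip 43 mm below the underside). The knob goes down with it.
- lock (a joint): Knob angle about the vertical, rad: 0 unlocked (against its stop, as at the start), grows clockwise seen from above to the locked stop at 1.3. It turns against about 0.1 N m; a brake inside begins to bite at about 0.65, where it gets a little stiffer, and the probe counts as locked beyond 1.1.
- die: Fixed steel die, 90 x 90 mm block, 58 mm high, on a 110 x 110 x 6 mm dark plate. Its top has a square pocket 68 x 68 mm, 8 mm deep, with a 2 mm chamfer, for the gauge's foot (2 mm play a side; any of the four quarter turns fits). In the pocket's middle an 18 mm bore goes down. Origin: centre of the underside on the worktop; z up; x and y parallel to its sides.
- pocket (a point): Centre of the die's pocket floor, 50 mm above the worktop; the seated gauge's origin comes here. The white pressed disc lies in the bore somewhere 12 to 37 mm below this point; its depth is not measured and must be felt with the probe. It cracks under more than 15 N.
- beaker_2: Small empty glass beaker, 46 x 50 x 56 mm, bystander; origin: centre of the underside.
- petri_dish: Glass petri dish, 60 mm across, 16 mm high, bystander; origin: centre of the underside.
- crucible_a: White crucible, 34 mm across, 36 mm high, bystander; origin: centre of the underside.
- crucible_b: Second white crucible, 34 mm across, 36 mm high, bystander; origin: centre of the underside.
- tweezers: Steel tweezers, 126 mm long, lying down, bystander; origin: centre of the underside.
Mind the look-alikes: they are no part of the job. Leave any red or turquoise look-alike of the gauge alone.

How it is judged (in metres and radians):
On the way, in this order (a step that is already met when the one before it is completed fails the run):
1. the gauge's foot is seated flat in the die's pocket, with the probe not yet locked (horizontal distance between gauge and pocket below 0.004 m and z of gauge in the frame of pocket below 0.002 m and angle between gauge's own z axis and vertical below 0.04 rad and value of joint lock below 0.5 rad), for 0.2 s.
2. the probe touches the disc while still unlocked (contact force between probe_ball and disc_face above 0.5 N and value of joint lock below 0.5 rad and z of gauge in the frame of pocket below 0.002 m), for 0.1 s.
3. the knob is turned to locked with the probe still on the disc (value of joint lock above 1.1 rad and distance between probe_ball and disc_face below 0.011 m), for 0.1 s.
At the end, for the whole second after the job is handed in: The gauge stands seated flat in the die's pocket (within 4 mm sideways, foot within 2 mm of the pocket floor, upright within 0.04 rad) and at rest, its knob turned past 1.1 rad to locked, and the locked probe's tip still within 1 mm of touching the disc (all of step 3 and horizontal distance between gauge and pocket below 0.004 m and z of gauge in the frame of pocket below 0.002 m and angle between gauge's own z axis and vertical below 0.04 rad and linear speed of gauge below 0.02 m/s).
It fails at once if the probe presses on the disc with more than 15 N (contact force between probe_ball and disc_face above 15 N).
It fails at once if the gauge is tipped over (angle between gauge's own z axis and vertical above 0.6 rad).
It fails at once if a bystander is pushed aside by more than 30 mm (distance of any of beaker_2, petri_dish, crucible_a, crucible_b, tweezers from where it was at the start of the episode above 0.03 m).
It also fails if it takes over 48 s, if anything falls off the work surface, if the arm or the gripper's body presses on something with over 40 N, if the wrist force passes 120 N, or if a joint passes its speed limit or range.

ROBOT

A 7-joint arm with a two-finger parallel gripper is mounted at the origin on a cart in front of the work surface, level with it; the furniture and walls round the work are solid. World frame = base frame: x ahead of the robot, y to its left, z up, the work surface at z = 0. Lengths are in m, angles in degrees, forces in N, time in s.
With the tool pointing down it reaches from about 0.425 to 0.95 m from the base axis. Payload 4.7 kg.
Tool frame: the origin (TCP) lies at the very end of the fingers, on their centre line; the grasp point (between the pads) lies 19 mm behind it; z points along the fingers, y is the line along which they close (so a half turn about z gives the same grasp; the last joint's range is limited). The gripper opens to 85 mm and grips with 20 to 120 N. Pads are 22 mm wide; open, the fingers measure 114 mm over their backs; the gripper's body (76 mm by 85 mm) begins 54 mm behind the grasp point. The pads swing forward as they close: fully open they stand 13 mm farther back than shut.
Start: joints at [-75.281, 26.849, -2.785, 87.806, 1.381, 65.374, -4.715], TCP at [0.19, 0.648, 0.231] pointing down, gripper open.
Joint ranges: [-148.3, 148.3], [-19.14, 114.17], [-79.39, 73.82], [5.75, 140.21], [-59.74, 239.74], [12.07, 113.84], [-152.46, 152.46]. Speed limits (degrees/s): [147.25, 147.25, 180, 180, 180, 180, 180].

INTERFACE

Orientations are given as a 3x3 rotation matrix whose columns are the frame's x, y, z axes.
In Python, from rig import status, cams, sign_off gives the robot as it stands.
- The arm moves only by the shell command python3 -m pendant 'ROWS' [OPENING] [FORCE]. ROWS is a JSON list of rows, 1 to 5 of them, each an object with the fields tx, ty, tz (the shift in units of 5 mm), rx, ry, rz (a rotation vector in units of 4 degrees); a field left out counts as zero; each row shifts and turns the commanded pose from where the row before left it, along the tool's axes as they then stand; what a row does not reach is not made up. A row lasts 1/12 s, in which the tool goes at most 0.0417 m and 7.16 degrees, less where a joint would pass 70% of its speed; a pose out of reach is approached as far as the arm can. OPENING is the finger opening in m, set as the command begins (- or left out keeps the last). The fingers move at their own pace and stop on an object; FORCE is the grip in N (left out, the last holds). Time passes only in rows, so rows that do not move let the fingers close. It prints the time, the measured TCP pose, the force, the opening and the grip force at its end. Input that does not fit is refused with a message, and nothing moves.
- status.state(): the state, without advancing time (a new reading comes with each control period).
- cams.read_camera(name): name is "scene" or "side" or "wrist"; returns the picture (420x560x3 uint8, red, green, blue); there is no depth.
- cams.camera_model(name): a dict with "vfov" (degrees; the focal length in pixels is half the picture's height over the tangent of half this angle, whatever the lens; pixels are square), "cx", "cy" (the principal point, pixels), "distortion" ([k1, k2, p1, p2, k3] as OpenCV has them; the pictures are not rectified), "R" (3x3) and "t" (3): a world point X has camera coordinates R X + t; the wrist camera has in their place "mount" (4x4, takes a point from camera to tool coordinates, whose origin is the TCP and whose axes are the flange's). Camera axes: x right, y down, z forward; pixel columns grow to the right and rows downward; lengths in m; the calibration is good to about 2 mm. A picture is of the moment at which its call begins: read the wrist's pose just before it. camera_model takes no time and is no camera call.
- sign_off(): hands the job in; it is judged then, once.
The state is a dict: "time_s": time; "joint_positions": joint angles; "qvel": joint speeds; "effort": joint torques, N m; "eef_pos": TCP position; "tcp_rot": TCP orientation; "force": force on the tool from outside, world axes, zero at the start; "ft_torque": the same for the moment, N m; "gripper_width": finger opening in m; "grasp_force": force on a finger pad.
Only numpy, scipy, OpenCV 4.12 (cv2) and the standard library are available. Lean on these libraries where they do the work, as an engineer would, in place of code of your own. Each camera call takes 0.05 s, during which the arm holds its last target. There are 200 camera calls.

## Working session

There is one attempt and no reset: what is moved stays moved. The work goes in short steps, Python scripts to look and compute and a shell command to move; the robot and the scene stay as the last step left them, time stands still between calls to the robot, and variables do not carry over. Pictures are saved under pics/ and viewed, at most 10 in all, crops included, and the job is handed in when it is done.

```bash
ls; mkdir -p pics
python3 - <<'E'
from rig import status,cams
import cv2,json
s=status.state();print(s)
for n in("scene","side","wrist"):
    im=cams.read_camera(n);cv2.imwrite(f"pics/{n}0.png",im[:,:,::-1]);print(n,cams.camera_model(n))
E
```

```text
pics
{'time_s': 0.0, 'joint_positions': array([-75.28053781,  26.89762209,  -2.78523141,  87.87509112,
         1.38091698,  65.37391571,  -4.71715362]), 'qvel': array([ 0.00311131,  0.04642629,  0.04162087,  0.08856022, -0.03103729,
        0.02176948,  0.12791046]), 'effort': array([-8.58091717e-04, -5.10293663e+01, -4.68900218e-02, -2.37716085e+01,
        1.07028085e-02,  7.67764344e-03,  3.85500655e-06]), 'eef_pos': array([0.19011572, 0.6470577 , 0.23024764]), 'tcp_rot': array([[-9.59440500e-01,  2.81910774e-01, -4.91899256e-04],
       [ 2.81911195e-01,  9.59438599e-01, -1.91108746e-03],
       [-6.68090112e-05, -1.97224662e-03, -9.99998053e-01]]), 'force': array([ 0.50091686,  0.80233029, -0.15534358]), 'ft_torque': array([0.01183086, 0.04313234, 0.02431878]), 'grasp_force': 0.0, 'gripper_width': 0.08572854340956508}
scene {'vfov': 47.907077139292966, 'cx': 290.2629066738051, 'cy': 207.78266511129706, 'distortion': array([0.05656567, 0.        , 0.        , 0.        , 0.        ]), 'R': array([[ 0.85471057, -0.51900129,  0.01036838],
       [-0.33535491, -0.56730072, -0.75213
[... 296 characters left out ...]
, -0.28556367, -0.01281101],
       [-0.23238741,  0.8043601 , -0.54680977],
       [ 0.16645367, -0.52101652, -0.83715886]]), 't': array([0.57941864, 0.17090972, 1.04631412])}
wrist {'vfov': 64.42889164571568, 'cx': 274.8521114451605, 'cy': 210.49714649659228, 'distortion': array([-0.05581514,  0.        ,  0.        ,  0.        ,  0.        ]), 'mount': array([[-2.68097893e-04, -9.51807448e-01, -3.06696121e-01,
         7.97448058e-02],
       [ 9.99999811e-01, -8.55188256e-05, -6.08747142e-04,
         5.48085913e-04],
       [ 5.53181771e-04, -3.06696226e-01,  9.51807291e-01,
        -1.43108835e-01],
       [ 0.00000000e+00,  0.00000000e+00,  0.00000000e+00,
         1.00000000e+00]])}
```

View pics/scene0.png

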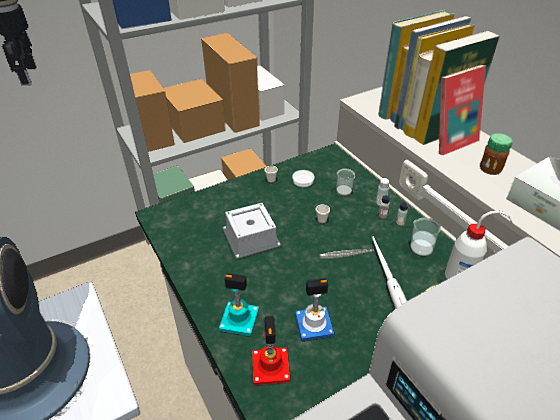

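View pics/side0.png

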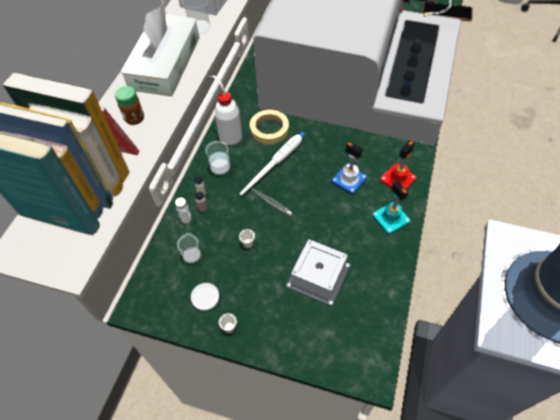

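The scene view has three gauge-like things: turquoise at (238,315), red at (270,360) and blue at (315,320). The blue foot fits the description. The die is at (251,228) in the scene view and (319,270) in the side view. Blue is at (350,178) in the side view.

```bash
cat > h.py <<'E'
import numpy as np,cv2
from rig import status,cams
def K(m):
    f=210/np.tan(np.radians(m["vfov"])/2);return np.array([[f,0,m["cx"]],[0,f,m["cy"]],[0,0,1]])
def pose(n,s=None):
    m=cams.camera_model(n)
    if n!="wrist": return m,m["R"],m["t"]
    T=np.eye(4);T[:3,:3]=s["tcp_rot"];T[:3,3]=s["eef_pos"];W=np.linalg.inv(T@m["mount"]);return m,W[:3,:3],W[:3,3]
def onplane(n,px,z,s=None):
    m,R,t=pose(n,s);p=cv2.undistortPoints(np.float64(px).reshape(-1,1,2),K(m),m["distortion"]).reshape(-1,2)
    d=np.c_[p,np.ones(len(p))]@R;c=-R.T@t
    return c+d*((z-c[2])/d[:,2])[:,None]
def proj(n,X,s=None):
    m,R,t=pose(n,s);return cv2.projectPoints(np.float64(X).reshape(-1,1,3),cv2.Rodrigues(R)[0],t,K(m),m["distortion"])[0].reshape(-1,2)
def big(mask):
    n,l,st,c=cv2.connectedComponentsWithStats(mask.astype(np.uint8));i=1+np.argmax(st[1:,4]);return l==i
def roi(mask,x0,y0,x1,y1):
    o=np.zeros_like(mask);o[y0:y1,x0:x1]=mask[y0:y1,x0:x1];return o
def pts(mask):
    y,x=np.nonzero(mask);return np.c_[x,y].astype(float)
E
python3 - <<'E'
from h import *
for n,r,rk,rd in(("scene",(285,295,350,350),(300,272,335,298),(220,198,285,260)),("side",(325,155,375,200),(342,140,366,160),(285,235,352,305))):
    im=cv2.imread(f"pics/{n}0.png");hsv=cv2.cvtColor(im,cv2.COLOR_BGR2HSV);H,S,V=[hsv[:,:,i].astype(int) for i in range(3)]
    b=big(roi((H>100)&(H<125)&(S>120)&(V>80),*r));p=pts(b)
    w=onplane(n,p,.012)[:,:2];q=cv2.minAreaRect(w.astype(np.float32));print(n,"foot",q,len(p))
    k=big(roi((V<60)&(S<90),*rk));pk=pts(k);print(" knob px",pk.mean(0),len(pk),onplane(n,[pk.mean(0)],.1165))
    wk=onplane(n,pk,.1165)[:,:2].astype(np.float32);print(cv2.minAreaRect(wk))
    d=big(roi((S<40)&(V>110),*rd));pd=pts(d);wd=onplane(n,pd,.058)[:,:2].astype(np.float32);print(" die",cv2.minAreaRect(wd),len(pd))
    x,y=(275,260) if n=="scene" else (305,130)
    c1=im[260:350,270:360] if n=="scene" else im[130:205,320:395]
    c2=im[195:270,210:290] if n=="scene" else im[230:310,280:360]
    cv2.imwrite(f"pics/c_{n}.png",np.hstack([cv2.resize(c,(400,400),interpolation=cv2.INTER_NEAREST) for c in(c1,c2)]))
a,b=[cv2.imread(f"pics/c_{n}.png") for n in("scene","side")]
cv2.imwrite("pics/c.png",cv2.resize(np.vstack([a,b]),(600,600)))
E
```

```text
scene foot ((0.48868992924690247, -0.18259932100772858), (0.07011374831199646, 0.06494703143835068), 69.03142547607422) 499
 knob px [315.70833333 286.87878788] 264 [[ 0.48938682 -0.17960499  0.1165    ]]
((0.4909132421016693, -0.17995019257068634), (0.0340404212474823, 0.040842454880476), 66.60124206542969)
 die ((0.4896567165851593, 0.07105525583028793), (0.1590525209903717, 0.10215658694505692), 73.47452545166016) 1736
side foot ((0.4918847680091858, -0.17616242170333862), (0.0711701437830925, 0.06940260529518127), 69.01300048828125) 284
 knob px [354.3        150.47333333] 150 [[ 0.49013846 -0.17724901  0.1165    ]]
((0.49112001061439514, -0.1785399615764618), (0.032705094665288925, 0.04311228543519974), 64.6982421875)
 die ((0.4943215847015381, 0.10190711915493011), (0.09688079357147217, 0.10698675364255905), 81.12191772460938) 1834
```

View pics/c.png

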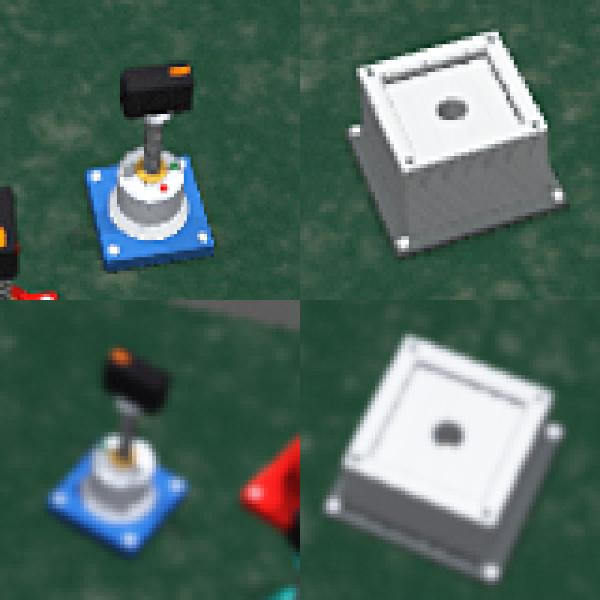

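The close crop shows the blue foot and aluminium tower with the bar knob raised, so this is the target. Its knob is at (316,287) in the scene view. The die's bore is at about (250.5,222.5) in scene and (319.5,265.5) in side. I'll start moving over the die and work out its pose along the way.

The rows are not in the units I measure in: shifts go in units of 5 mm and turns go in units of 4 degrees. I convert before sending: -0.037 m is -7.4, -0.015 m is -3.

```bash
python3 -m pendant '[{"tx":-7.4,"ty":-3},{"tx":-7.4,"ty":-3},{"tx":-7.4,"ty":-3},{"tx":-7.4,"ty":-3},{"tx":-7.4,"ty":-3}]' 0.06
python3 -m pendant '[{"tx":-5.6,"ty":-6.2},{"tx":-5.6,"ty":-6.2},{"tx":-5.6,"ty":-6.2},{"tx":-5.6,"ty":-6.2},{"tx":-5.6,"ty":-6.2}]'
python3 - <<'E'
from h import *
print(onplane("scene",[[250.5,222.5]],.05),onplane("side",[[319.5,265.5]],.05))
def cx(p,n,i):
    p=np.float64(p)
    return p*[80/300,(75 if n=="scene" else 80)/300]+([210,195] if n=="scene" else [280,230])
A=cx([[60,68],[193,35],[246,127],[108,165]],"scene",0);B=cx([[110,38],[252,98],[195,222],[46,165]],"side",0)
for n,q in(("scene",A),("side",B)):
    w=onplane(n,q,.058);print(w.round(4).tolist(),w.mean(0),np.degrees(np.arctan2(*(w-np.roll(w,-1,0))[:,1::-1].T)),np.linalg.norm(w-np.roll(w,-1,0),axis=1))
E
```

```text
time_s: 0.57
eef_pos: [0.3477, 0.522, 0.2311]
tcp_rot: [[-0.96, 0.282, -0.0], [0.282, 0.96, -0.0], [0.0, -0.0, -1.0]]
force: [-0.3, 0.1, 0.1]
gripper_width: 0.0599
grasp_force: 0.0
time_s: 0.98
eef_pos: [0.4374, 0.3337, 0.2312]
tcp_rot: [[-0.959, 0.282, -0.0], [0.282, 0.959, -0.0], [0.0, -0.0, -1.0]]
force: [0.9, 0.4, 0.4]
gripper_width: 0.06
grasp_force: 0.0
[[0.49783969 0.09583204 0.05      ]] [[0.49881169 0.10017872 0.05      ]]
[[0.4622, 0.1483, 0.058], [0.5464, 0.1323, 0.058], [0.5358, 0.0472, 0.058], [0.4519, 0.062, 0.058]] [0.49907305 0.0974529  0.058     ] [169.29686417  82.90100758 -10.03432382 -96.81805245] [0.08577342 0.08579334 0.08528998 0.08681874]
[[0.535, 0.0503, 0.058], [0.4468, 0.0659, 0.058], [0.46, 0.1498, 0.058], [0.548, 0.1395, 0.058]] [0.4974314  0.10140072 0.058     ] [-10.06102435 -98.90884593 173.3291187   81.67716901] [0.08952818 0.08494219 0.08865506 0.09020911]
```

Converted, -0.038 m is -7.6, -0.034 m is -6.8.

```bash
python3 -m pendant '[{"tx":-4.8,"ty":-6.8},{"tx":-5.2,"ty":-7.6},{"tx":-5.2,"ty":-7.6},{"tx":-5.2,"ty":-7.6},{"tx":-5.2,"ty":-6.8}]'
python3 -m pendant '[{},{}]'
python3 - <<'E'
from h import *
s=status.state();im=cams.read_camera("wrist");cv2.imwrite("pics/w1.png",im[:,:,::-1])
print(s["eef_pos"],proj("wrist",[[.498,.098,.05],[.498,.098,.058]],s))
np.save("s1.npy",np.c_[s["tcp_rot"],s["eef_pos"]])
E
```

```text
time_s: 1.4
eef_pos: [0.5038, 0.1365, 0.2313]
tcp_rot: [[-0.959, 0.282, -0.0], [0.282, 0.959, 0.0], [0.0, 0.0, -1.0]]
force: [1.2, 0.5, 0.2]
gripper_width: 0.0604
grasp_force: 0.0
time_s: 1.57
eef_pos: [0.5047, 0.1357, 0.2312]
tcp_rot: [[-0.958, 0.288, 0.0], [0.288, 0.958, -0.0], [-0.0, -0.0, -1.0]]
force: [1.0, 0.4, 0.1]
gripper_width: 0.0602
grasp_force: 0.0
[0.50470274 0.13565831 0.23124961] [[236.77511207 191.20316441]
 [235.88022842 193.25360163]]
```

View pics/w1.png

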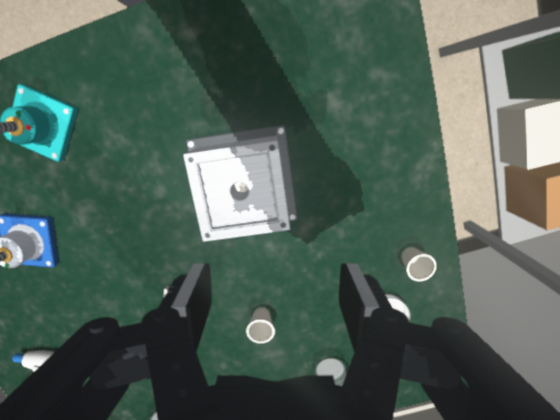

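The wrist view shows the die with its bore near (240,189) and the blue gauge at the left edge near (25,245). Next I'll refine the die pose from its top edges.

Run:
```python
from h import *
a=np.load("s1.npy");s=dict(tcp_rot=a[:,:3],eef_pos=a[:,3])
im=cv2.imread("pics/w1.png");g=cv2.cvtColor(im,cv2.COLOR_BGR2GRAY)
c=im[125:245,175:305];cv2.imwrite("pics/w1c.png",cv2.resize(c,(650,600),interpolation=cv2.INTER_CUBIC))
print(onplane("wrist",[[240.5,189]],.05,s))
```

```text
[[0.49692008 0.10231272 0.05      ]]
```

View pics/w1c.png

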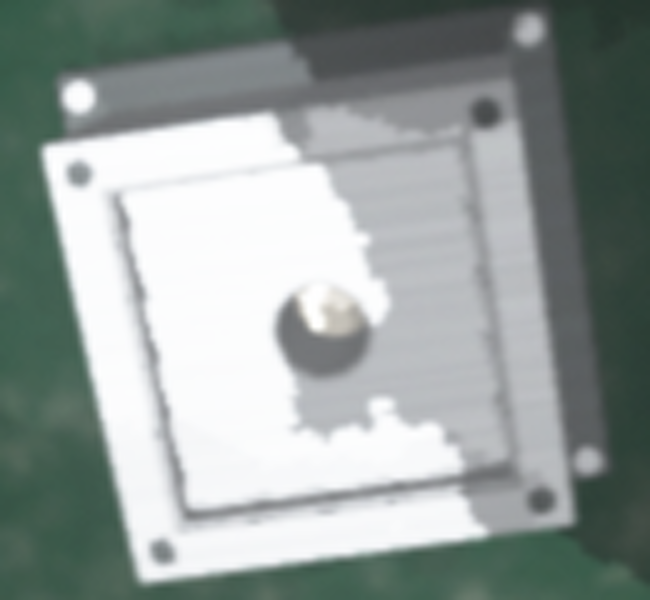

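The crop shows the die's bore at crop (323,330), the rim corners at (42,147), (515,78), (577,522) and (140,582), and four rim screws.

Run:
```python
from h import *
a=np.load("s1.npy");s=dict(tcp_rot=a[:,:3],eef_pos=a[:,3])
f=lambda p:(np.float64(p)+.5)/5-.5+[175,125]
print(onplane("wrist",f([[323,330]]),.05,s))
for q in([[42,147],[515,78],[577,522],[140,582]],[[79,174],[486,113],[541,500],[163,551]]):
    w=onplane("wrist",f(q),.058,s)[:,:2];d=np.roll(w,-1,0)-w
    print(w.mean(0),np.linalg.norm(d,axis=1),(np.degrees(np.arctan2(d[:,1],d[:,0]))%90),s["tcp_rot"][:2,:2])
w=onplane("wrist",f([[118,193],[466,140],[513,470],[190,518]]),.054,s)[:,:2];d=np.roll(w,-1,0)-w
print(w.mean(0),(np.degrees(np.arctan2(d[:,1],d[:,0]))%90))
```

```text
[[0.49811195 0.10053539 0.05      ]]
[0.49826611 0.10031014] [0.09083209 0.08979027 0.09086996 0.09042518] [81.27874409 81.44869484 81.67913428 81.42491081] [[-0.95761974  0.28803546]
 [ 0.28803543  0.95761964]]
[0.49821456 0.1000981 ] [0.07860809 0.07836003 0.07813456 0.07825216] [81.55991871 81.24770941 81.48166447 81.59405296] [[-0.95761974  0.28803546]
 [ 0.28803543  0.95761964]]
[0.49818151 0.10061922] [81.74614635 81.02436694 82.22599703 81.87295797]
```

Converted, -0.034 m is -6.8, -0.0095 m is -1.9.

```bash
python3 -m pendant '[{"tx":-1.9,"ty":-6.8},{"tx":-1.9,"ty":-6.8},{"tx":-1.9,"ty":-6.8},{"tx":-1.9,"ty":-6.8}]'
python3 -m pendant '[{"tx":-1.9,"ty":-6.8},{"tx":-1.9,"ty":-6.8},{"tx":-1.9,"ty":-6.8},{"tx":-1.9,"ty":-6.8,"rz":1},{}]'
python3 -m pendant '[{},{}]'
python3 - <<'E'
from h import *
s=status.state();im=cams.read_camera("wrist")[:,:,::-1].copy();cv2.imwrite("pics/w2.png",im)
np.save("s2.npy",np.c_[s["tcp_rot"],s["eef_pos"]])
p=proj("wrist",[[.49,-.178,.0],[.49,-.178,.1165]],s);print(p)
E
```

```text
time_s: 1.95
eef_pos: [0.5018, -0.0014, 0.2311]
tcp_rot: [[-0.961, 0.277, -0.0], [0.277, 0.961, 0.001], [0.0, 0.001, -1.0]]
force: [0.4, 0.3, -0.1]
gripper_width: 0.0605
grasp_force: 0.0
time_s: 2.37
eef_pos: [0.4997, -0.1496, 0.2316]
tcp_rot: [[-0.934, 0.357, 0.0], [0.357, 0.934, -0.004], [-0.002, -0.003, -1.0]]
force: [0.4, -0.5, 0.2]
gripper_width: 0.06
grasp_force: 0.0
time_s: 2.53
eef_pos: [0.5007, -0.1414, 0.2309]
tcp_rot: [[-0.939, 0.345, -0.001], [0.345, 0.939, 0.001], [0.001, 0.001, -1.0]]
force: [0.6, 1.0, 0.2]
gripper_width: 0.0595
grasp_force: 0.0
[[241.19785294 178.95194029]
 [227.44977736 209.88281396]]
```

View pics/w2.png

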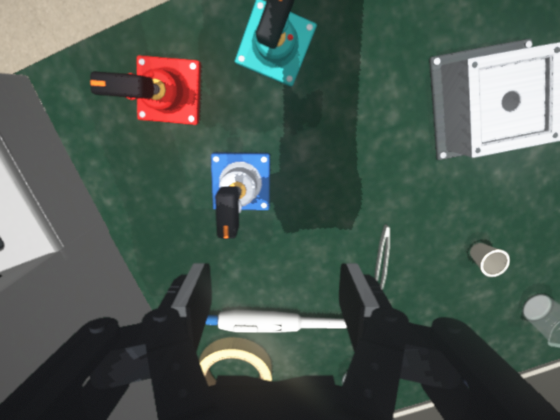

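The wrist view shows the blue gauge with its foot at (241,182) and its black bar knob at (228,212), running vertically in the picture. The red and turquoise look-alikes are 60–100 px away.

Run:
```python
from h import *
a=np.load("s2.npy");s=dict(tcp_rot=a[:,:3],eef_pos=a[:,3])
im=cv2.imread("pics/w2.png");hsv=cv2.cvtColor(im,cv2.COLOR_BGR2HSV);H,S,V=[hsv[:,:,i].astype(int) for i in range(3)]
b=big(roi((H>100)&(H<125)&(S>120)&(V>60),200,145,280,220));w=onplane("wrist",pts(b),.012,s)[:,:2];print(cv2.minAreaRect(w.astype(np.float32)))
wh=roi((S<90)&(V>170),205,148,275,215);n,l,st,c=cv2.connectedComponentsWithStats(wh.astype(np.uint8));print([(c[i].round(1).tolist(),st[i,4],onplane("wrist",[c[i]],.012,s)[0,:2].round(4).tolist()) for i in range(1,n)])
k=big(roi((V<75)&(S<110),210,180,245,245)|roi((H<20)&(S>150)&(V>120),215,220,240,245));p=pts(k)
print(p.min(0),p.max(0))
for z in(.103,.1165,.13):
    w=onplane("wrist",p,z,s)[:,:2];print(z,cv2.minAreaRect(w.astype(np.float32)))
```

```text
((0.4908100664615631, -0.17860674858093262), (0.06465540081262589, 0.06487726420164108), 69.5135498046875)
[([215.5, 158.7], np.int32(30), [0.4573, -0.1938]), ([263.5, 159.3], np.int32(30), [0.4761, -0.145]), ([240.9, 180.6], np.int32(903), [0.4895, -0.1769]), ([263.5, 205.0], np.int32(26), [0.5247, -0.1634])]
[215. 187.] [239. 238.]
0.103 ((0.4958466589450836, -0.18296748399734497), (0.020838506519794464, 0.046561162918806076), 67.91468811035156)
0.1165 ((0.49237245321273804, -0.17951248586177826), (0.01980089582502842, 0.044242531061172485), 67.91517639160156)
0.13 ((0.48889821767807007, -0.17605745792388916), (0.01876331865787506, 0.04192381352186203), 67.91593170166016)
```

Converted, -0.0193 m is -3.86, -0.019 m is -3.8, 0.5 degrees is 0.125.

```bash
python3 -m pendant '[{"tx":-0.34,"ty":-3.8,"rz":0.125},{"tx":-0.4,"ty":-3.86},{},{},{}]' 0.05
python3 -m pendant '[{"tz":4},{"tz":5},{"tz":4},{},{}]'
```

```text
time_s: 3.0
eef_pos: [0.4908, -0.1787, 0.2311]
tcp_rot: [[-0.935, 0.353, 0.0], [0.353, 0.935, 0.001], [0.0, 0.001, -1.0]]
force: [-0.5, 0.1, -0.1]
gripper_width: 0.0502
grasp_force: 0.0
time_s: 3.42
eef_pos: [0.4902, -0.1792, 0.1657]
tcp_rot: [[-0.935, 0.354, -0.002], [0.354, 0.935, 0.001], [0.002, 0.0, -1.0]]
force: [0.6, -0.0, 0.8]
gripper_width: 0.0497
grasp_force: 0.0
```

Converted, 0.018 m is 3.6, 0.014 m is 2.8.

```bash
python3 -m pendant '[{"tx":-0.1,"ty":0.1,"tz":3.6},{"tz":3.6},{"tz":3.6},{"tz":2.8},{}]'
python3 -m pendant '[{},{}]'
python3 - <<'E'
from h import *
im=cams.read_camera("wrist")[:,:,::-1].copy();cv2.imwrite("pics/w3.png",im)
E
```

```text
time_s: 3.83
eef_pos: [0.4906, -0.1795, 0.0974]
tcp_rot: [[-0.935, 0.355, -0.002], [0.355, 0.935, 0.001], [0.002, 0.0, -1.0]]
force: [-0.6, -0.3, -0.2]
gripper_width: 0.0501
grasp_force: 0.0
time_s: 4.0
eef_pos: [0.4923, -0.1807, 0.0999]
tcp_rot: [[-0.935, 0.356, 0.003], [0.356, 0.935, -0.0], [-0.003, 0.001, -1.0]]
force: [0.0, 0.1, -0.4]
gripper_width: 0.0497
grasp_force: 0.0
```

View pics/w3.png

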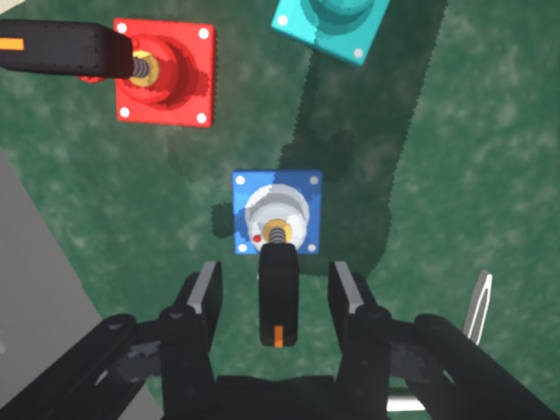

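The bar knob at (279,293) is centred between the open fingers and parallel to the pads. Closing now.

```bash
python3 -m pendant '[{},{},{},{},{}]' 0.0 60
python3 -m pendant '[{},{}]'
```

```text
time_s: 4.47
eef_pos: [0.4915, -0.1802, 0.0987]
tcp_rot: [[-0.934, 0.356, 0.001], [0.356, 0.934, 0.0], [-0.001, 0.001, -1.0]]
force: [0.9, 1.3, 1.5]
gripper_width: 0.0153
grasp_force: 61.4
time_s: 4.63
eef_pos: [0.4914, -0.1803, 0.0985]
tcp_rot: [[-0.934, 0.356, 0.001], [0.356, 0.934, 0.0], [-0.001, 0.001, -1.0]]
force: [1.2, 1.7, 2.1]
gripper_width: 0.015
grasp_force: 61.3
```

Converted, -0.025 m is -5, -0.02 m is -4.

```bash
python3 -m pendant '[{"tz":-1.6},{"tz":-4},{"tz":-5},{"tz":-5},{"tz":-2.4}]'
python3 -m pendant '[{},{},{}]'
cat > foot.py <<'E'
from h import *
import sys
def foot(name,hz=.0985):
    s=status.state();im=cams.read_camera("wrist")[:,:,::-1].copy();cv2.imwrite(name,im)
    hsv=cv2.cvtColor(im,cv2.COLOR_BGR2HSV);H,S,V=[hsv[:,:,i].astype(int) for i in range(3)]
    zf=s["eef_pos"][2]-hz
    b=big(roi((H>100)&(H<125)&(S>120)&(V>50),190,120,370,330))
    w=onplane("wrist",pts(b),zf+.012,s)[:,:2];r=cv2.minAreaRect(w.astype(np.float32))
    R=s["tcp_rot"][:2,:2];print("tcp",s["eef_pos"].round(4),"tool y ang",np.degrees(np.arctan2(R[1,1],R[0,1])).round(2),"foot",r,"in tool",R.T@(r[0]-s["eef_pos"][:2]))
    sc=roi((S<90)&(V>150),200,150,350,330);n,l,st,c=cv2.connectedComponentsWithStats(sc.astype(np.uint8))
    for i in range(1,n):
        if 15<st[i,4]<200: print(c[i].round(1),st[i,4],onplane("wrist",[c[i]],zf+.012,s)[0,:2].round(4))
if __name__=="__main__": foot(sys.argv[1])
E
python3 foot.py pics/w4.png
```

```text
time_s: 5.05
eef_pos: [0.4905, -0.1815, 0.1901]
tcp_rot: [[-0.934, 0.357, 0.001], [0.357, 0.934, -0.001], [-0.001, -0.001, -1.0]]
force: [1.1, -1.2, -5.8]
gripper_width: 0.0151
grasp_force: 60.8
time_s: 5.3
eef_pos: [0.4891, -0.1802, 0.1865]
tcp_rot: [[-0.934, 0.356, -0.004], [0.356, 0.934, 0.001], [0.004, -0.001, -1.0]]
force: [0.1, -0.1, -6.6]
gripper_width: 0.0148
grasp_force: 60.8
tcp [ 0.4891 -0.1802  0.1865] tool y ang 69.11 foot ((0.4865518808364868, -0.17844948172569275), (0.06418406218290329, 0.06432373076677322), 69.1323471069336) in tool [0.00295737 0.00073156]
[238.8 181.5] 64 [ 0.4543 -0.1939]
[312.4 181.5] 56 [ 0.4728 -0.1454]
[241.1 249.2] 54 [ 0.5029 -0.2124]
[310.  249.1] 51 [ 0.5213 -0.1639]
```

View pics/w4.png

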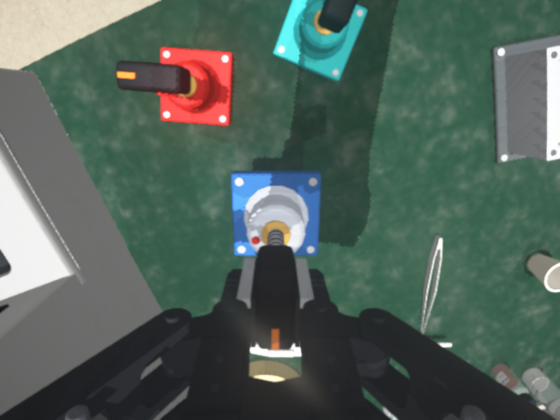

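The gauge is lifted and hangs upright. Its foot is at (276,214) with all four screws visible. Carrying it to the die now.

Converted, 0.027 m is 5.4, 0.0155 m is 3.1.

```bash
python3 -m pendant '[{"tx":1,"ty":3.1,"tz":-2},{"tx":1.82,"ty":5.4,"tz":-2},{"tx":1.82,"ty":5.4},{"tx":1.82,"ty":5.4},{"tx":1.82,"ty":5.4}]'
python3 -m pendant '[{"tx":1.82,"ty":5.4},{"tx":1.82,"ty":5.4},{"tx":1.82,"ty":5.4},{"tx":1.82,"ty":5.4},{"tx":1.24,"ty":3.7}]'
python3 -m pendant '[{"tx":1,"ty":2.8,"rz":-1},{"rz":-1.075},{"rz":-1},{},{}]'
python3 -m pendant '[{},{},{}]'
python3 foot.py pics/w5.png
```

```text
time_s: 5.77
eef_pos: [0.495, -0.0493, 0.2069]
tcp_rot: [[-0.934, 0.357, -0.003], [0.357, 0.934, -0.0], [0.003, -0.001, -1.0]]
force: [0.1, 0.3, -7.3]
gripper_width: 0.0152
grasp_force: 60.8
time_s: 6.18
eef_pos: [0.5002, 0.0861, 0.2066]
tcp_rot: [[-0.935, 0.354, -0.003], [0.354, 0.935, 0.0], [0.003, -0.001, -1.0]]
force: [0.9, -0.3, -7.5]
gripper_width: 0.0151
grasp_force: 60.6
time_s: 6.6
eef_pos: [0.501, 0.0973, 0.2069]
tcp_rot: [[-0.988, 0.151, -0.003], [0.151, 0.988, -0.001], [0.003, -0.001, -1.0]]
force: [-0.2, 0.2, -6.1]
gripper_width: 0.015
grasp_force: 60.9
time_s: 6.85
eef_pos: [0.5017, 0.0976, 0.2081]
tcp_rot: [[-0.989, 0.15, -0.0], [0.15, 0.989, -0.0], [0.0, -0.0, -1.0]]
force: [0.3, 0.7, -6.1]
gripper_width: 0.0151
grasp_force: 60.9
tcp [0.5017 0.0976 0.2081] tool y ang 81.36 foot ((0.49976325035095215, 0.09908805787563324), (0.06321438401937485, 0.06368841975927353), 81.3582534790039) in tool [0.00214669 0.00121484]
[238.7 181.8] 51 [0.4713 0.0769]
[312.4 181.7] 46 [0.479  0.1283]
[241.  249.1] 54 [0.5225 0.0692]
[310.2 249. ] 49 [0.5302 0.1207]
```

View pics/w5.png

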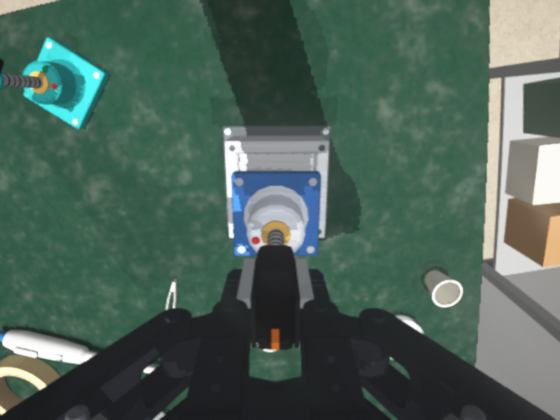

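The foot (276,214) is square with the die and about 2 mm off. I'll correct that and lower to just above the rim.

```bash
python3 -m pendant '[{"tx":0.46,"ty":0.22,"tz":2},{"tz":3},{"tz":2.6},{"tz":1.2},{}]'
python3 -m pendant '[{},{},{}]'
python3 foot.py pics/w6.png
python3 - <<'E'
import cv2
im=cv2.imread("pics/w6.png");cv2.imwrite("pics/w6c.png",cv2.resize(im[140:280,190:360],(800,659))[:600])
E
```

```text
time_s: 7.32
eef_pos: [0.4982, 0.099, 0.1624]
tcp_rot: [[-0.989, 0.149, -0.004], [0.149, 0.989, -0.001], [0.004, -0.002, -1.0]]
force: [-0.8, 0.2, -6.4]
gripper_width: 0.0151
grasp_force: 60.8
time_s: 7.57
eef_pos: [0.5004, 0.0994, 0.1651]
tcp_rot: [[-0.989, 0.149, 0.002], [0.149, 0.989, 0.001], [-0.002, 0.001, -1.0]]
force: [0.3, -0.0, -6.1]
gripper_width: 0.015
grasp_force: 60.8
tcp [0.5004 0.0994 0.1651] tool y ang 81.42 foot ((0.49821001291275024, 0.10086489468812943), (0.06218574568629265, 0.06290239840745926), 81.39215087890625) in tool [0.00238182 0.00107987]
[238.7 181.7] 58 [0.4701 0.0789]
[312.6 181.6] 55 [0.4778 0.1304]
[241.1 249.2] 54 [0.5215 0.0712]
[310.1 249. ] 50 [0.5291 0.1226]
```

View pics/w6c.png

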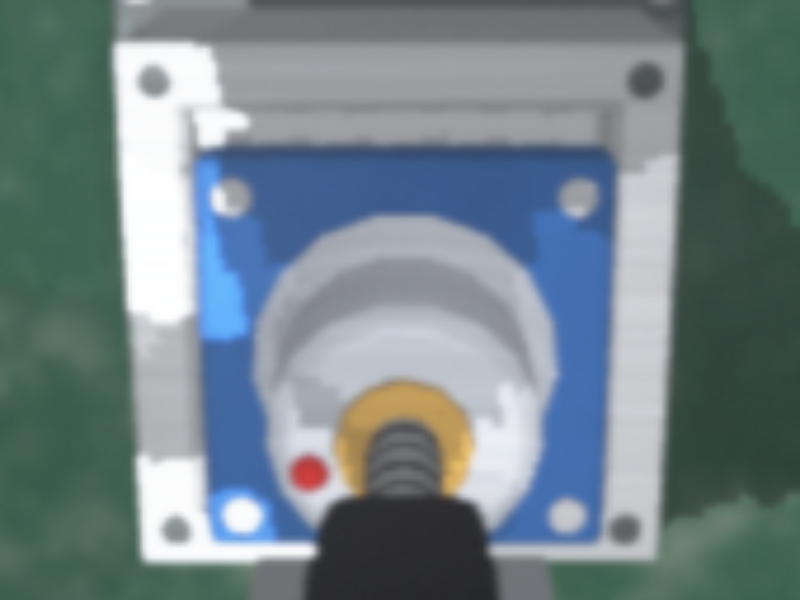

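The foot sits just above the pocket, about 1 mm right of centre in the picture (foot centre crop x≈408, die ≈400). I'll nudge it and lower gently.

```bash
python3 -m pendant '[{"tx":0.18,"ty":-0.16},{"tz":0.6},{"tz":0.8},{"tz":0.6},{}]'
python3 -m pendant '[{},{},{}]'
python3 -m pendant '[{"tz":0.4},{"tz":0.4},{},{}]'
```

```text
time_s: 8.03
eef_pos: [0.498, 0.0984, 0.1533]
tcp_rot: [[-0.989, 0.149, -0.002], [0.149, 0.989, -0.0], [0.002, -0.001, -1.0]]
force: [-0.2, -1.1, -6.4]
gripper_width: 0.0151
grasp_force: 60.8
time_s: 8.28
eef_pos: [0.4988, 0.0986, 0.1544]
tcp_rot: [[-0.989, 0.149, 0.0], [0.149, 0.989, 0.0], [-0.0, 0.0, -1.0]]
force: [0.1, -0.8, -5.9]
gripper_width: 0.015
grasp_force: 60.8
time_s: 8.62
eef_pos: [0.4985, 0.0986, 0.1501]
tcp_rot: [[-0.989, 0.149, -0.001], [0.149, 0.989, -0.0], [0.001, -0.0, -1.0]]
force: [-0.4, -0.5, -6.5]
gripper_width: 0.0152
grasp_force: 60.7
```

Converted, 0.001 m is 0.2, 0.0005 m is 0.1.

```bash
python3 -m pendant '[{"tz":0.2},{"tz":0.1},{},{}]'
python3 -m pendant '[{"tz":0.1},{},{}]'
```

```text
time_s: 8.95
eef_pos: [0.4989, 0.0987, 0.1492]
tcp_rot: [[-0.989, 0.149, 0.001], [0.149, 0.989, 0.0], [-0.0, 0.0, -1.0]]
force: [-0.3, 0.2, -2.1]
gripper_width: 0.015
grasp_force: 61.3
time_s: 9.2
eef_pos: [0.499, 0.0988, 0.1488]
tcp_rot: [[-0.989, 0.149, 0.001], [0.149, 0.989, 0.001], [-0.001, 0.001, -1.0]]
force: [-1.9, 0.7, 1.8]
gripper_width: 0.0152
grasp_force: 62.1
```

The force has gone from −6.5 to about +2, so the foot is on the pocket floor and the probe is starting to slide. Next comes pushing the probe, with at least 14 mm of free travel.

Converted, 0.001 m is 0.2.

```bash
python3 -m pendant '[{"tz":0.2},{"tz":0.2},{"tz":0.2},{"tz":0.2},{}]'
python3 -m pendant '[{"tz":0.3},{"tz":0.3},{"tz":0.3},{"tz":0.3},{}]'
python3 -m pendant '[{},{},{}]'
```

```text
time_s: 9.62
eef_pos: [0.4989, 0.0988, 0.1441]
tcp_rot: [[-0.989, 0.149, 0.0], [0.149, 0.989, 0.0], [-0.0, 0.0, -1.0]]
force: [-0.3, 0.4, 1.6]
gripper_width: 0.015
grasp_force: 61.7
time_s: 10.03
eef_pos: [0.4988, 0.0987, 0.138]
tcp_rot: [[-0.989, 0.149, 0.0], [0.149, 0.989, 0.0], [-0.0, 0.0, -1.0]]
force: [1.0, 1.9, -1.6]
gripper_width: 0.0155
grasp_force: 61.6
time_s: 10.28
eef_pos: [0.4988, 0.0986, 0.138]
tcp_rot: [[-0.989, 0.149, 0.0], [0.149, 0.989, 0.0], [-0.0, 0.0, -1.0]]
force: [1.0, 2.0, -2.5]
gripper_width: 0.0153
grasp_force: 61.3
```

```bash
cat > chk.py <<'E'
from rig import status
import sys
s=status.state();f=s["force"][2];print(round(s["time_s"],2),"z",s["eef_pos"][2].round(5),"fz",round(f,2));sys.exit(f>4)
E
set -e
python3 -m pendant '[{"tz":0.12},{"tz":0.08},{}]' >/dev/null; python3 chk.py
python3 -m pendant '[{"tz":0.12},{"tz":0.08},{}]' >/dev/null; python3 chk.py
python3 -m pendant '[{"tz":0.12},{"tz":0.08},{}]' >/dev/null; python3 chk.py
python3 -m pendant '[{"tz":0.12},{"tz":0.08},{}]' >/dev/null; python3 chk.py
python3 -m pendant '[{"tz":0.12},{"tz":0.08},{}]' >/dev/null; python3 chk.py
python3 -m pendant '[{"tz":0.12},{"tz":0.08},{}]' >/dev/null; python3 chk.py
```

```text
10.53 z 0.13752 fz 2.45False
```

```bash
sed -i 's/sys.exit(f>4)/sys.exit(int(f>4))/' chk.py
set -e
python3 -m pendant '[{"tz":0.12},{"tz":0.08},{}]' >/dev/null; python3 chk.py
python3 -m pendant '[{"tz":0.12},{"tz":0.08},{}]' >/dev/null; python3 chk.py
python3 -m pendant '[{"tz":0.12},{"tz":0.08},{}]' >/dev/null; python3 chk.py
python3 -m pendant '[{"tz":0.12},{"tz":0.08},{}]' >/dev/null; python3 chk.py
python3 -m pendant '[{"tz":0.12},{"tz":0.08},{}]' >/dev/null; python3 chk.py
python3 -m pendant '[{"tz":0.12},{"tz":0.08},{}]' >/dev/null; python3 chk.py
```

```text
10.78 z 0.13639 fz 1.12
11.03 z 0.13527 fz 2.21
11.28 z 0.13423 fz 1.99
11.53 z 0.13325 fz 1.8
11.78 z 0.13223 fz 1.5
12.03 z 0.13124 fz 1.84
```

```bash
set -e
python3 -m pendant '[{"tz":0.12},{"tz":0.08},{}]' >/dev/null; python3 chk.py
python3 -m pendant '[{"tz":0.12},{"tz":0.08},{}]' >/dev/null; python3 chk.py
python3 -m pendant '[{"tz":0.12},{"tz":0.08},{}]' >/dev/null; python3 chk.py
python3 -m pendant '[{"tz":0.12},{"tz":0.08},{}]' >/dev/null; python3 chk.py
python3 -m pendant '[{"tz":0.12},{"tz":0.08},{}]' >/dev/null; python3 chk.py
python3 -m pendant '[{"tz":0.12},{"tz":0.08},{}]' >/dev/null; python3 chk.py
python3 -m pendant '[{"tz":0.12},{"tz":0.08},{}]' >/dev/null; python3 chk.py
python3 -m pendant '[{"tz":0.12},{"tz":0.08},{}]' >/dev/null; python3 chk.py
python3 -m pendant '[{"tz":0.12},{"tz":0.08},{}]' >/dev/null; python3 chk.py
python3 -m pendant '[{"tz":0.12},{"tz":0.08},{}]' >/dev/null; python3 chk.py
python3 -m pendant '[{"tz":0.12},{"tz":0.08},{}]' >/dev/null; python3 chk.py
```

```text
12.28 z 0.13022 fz 0.74
12.53 z 0.12921 fz 0.57
12.78 z 0.12822 fz 1.97
13.03 z 0.12722 fz 1.12
13.28 z 0.12624 fz 1.78
13.53 z 0.12521 fz 1.72
13.78 z 0.12422 fz 1.76
14.03 z 0.12322 fz 1.58
14.28 z 0.12221 fz 1.73
14.53 z 0.12123 fz 0.95
14.78 z 0.12022 fz 1.8
```

```bash
set -e
python3 -m pendant '[{"tz":0.12},{"tz":0.08},{}]' >/dev/null; python3 chk.py
python3 -m pendant '[{"tz":0.12},{"tz":0.08},{}]' >/dev/null; python3 chk.py
python3 -m pendant '[{"tz":0.12},{"tz":0.08},{}]' >/dev/null; python3 chk.py
python3 -m pendant '[{"tz":0.12},{"tz":0.08},{}]' >/dev/null; python3 chk.py
python3 -m pendant '[{"tz":0.12},{"tz":0.08},{}]' >/dev/null; python3 chk.py
python3 -m pendant '[{"tz":0.12},{"tz":0.08},{}]' >/dev/null; python3 chk.py
python3 -m pendant '[{"tz":0.12},{"tz":0.08},{}]' >/dev/null; python3 chk.py
python3 -m pendant '[{"tz":0.12},{"tz":0.08},{}]' >/dev/null; python3 chk.py
python3 -m pendant '[{"tz":0.12},{"tz":0.08},{}]' >/dev/null; python3 chk.py
python3 -m pendant '[{"tz":0.12},{"tz":0.08},{}]' >/dev/null; python3 chk.py
```

```text
15.03 z 0.1192 fz 1.07
15.28 z 0.1182 fz 1.24
15.53 z 0.1172 fz 1.85
15.78 z 0.11625 fz 1.54
16.03 z 0.11585 fz 6.6
```

```bash
python3 -m pendant '[{},{},{}]'; python3 -c "
from rig import status
print(status.state()['joint_positions'].round(1))"
```

```text
time_s: 16.28
eef_pos: [0.4988, 0.0986, 0.1159]
tcp_rot: [[-0.989, 0.149, 0.0], [0.149, 0.989, 0.0], [-0.0, 0.0, -1.0]]
force: [0.9, 3.1, 6.8]
gripper_width: 0.0151
grasp_force: 62.8
[-24.6  19.6  10.6 117.4  -5.2  43.4  70.6]
```

Contact shows about 5 N on the disc, held for 0.25 s. Clockwise seen from above is +rz of the tool, and joint 7 has room. Turning halfway first.

The rows are not in the units I measure in: shifts go in units of 5 mm and turns go in units of 4 degrees. I convert before sending: -0.0001 m is -0.02, 5 degrees is 1.25.

```bash
python3 -m pendant '[{"ty":-0.02,"rz":0.75},{"ty":-0.02,"rz":1.25},{"ty":-0.02,"rz":1.25},{"rz":0.75},{}]'
python3 -m pendant '[{"ty":-0.02,"rz":1},{"ty":-0.02,"rz":1.25},{"ty":-0.02,"rz":1.25},{"rz":0.75},{}]'
```

```text
time_s: 16.7
eef_pos: [0.4988, 0.0985, 0.1159]
tcp_rot: [[-0.909, 0.418, 0.0], [0.418, 0.909, 0.0], [-0.0, 0.0, -1.0]]
force: [1.3, 3.2, 7.7]
gripper_width: 0.0149
grasp_force: 62.7
time_s: 17.12
eef_pos: [0.4987, 0.0984, 0.1159]
tcp_rot: [[-0.747, 0.665, 0.0], [0.665, 0.747, 0.001], [0.0, 0.001, -1.0]]
force: [0.2, 2.6, 6.8]
gripper_width: 0.0149
grasp_force: 62.7
```

Converted, -0.0001 m is -0.02, 5 degrees is 1.25.

```bash
python3 -m pendant '[{"ty":-0.02,"rz":1},{"ty":-0.02,"rz":1.25},{"ty":-0.02,"rz":1.25},{"ty":-0.02,"rz":1.25},{"rz":0.75}]'
python3 -m pendant '[{"ty":-0.02,"rz":1},{"ty":-0.02,"rz":1.25},{"ty":-0.02,"rz":1.25},{"rz":1},{}]'
python3 -m pendant '[{},{"rz":0.5},{},{}]'
python3 -c "
from rig import status
s=status.state();print(s['ft_torque'],s['joint_positions'].round(1))"
```

```text
time_s: 17.53
eef_pos: [0.4986, 0.0981, 0.1159]
tcp_rot: [[-0.442, 0.897, 0.001], [0.897, 0.442, 0.001], [0.0, 0.001, -1.0]]
force: [1.4, 4.2, 5.7]
gripper_width: 0.0154
grasp_force: 62.6
time_s: 17.95
eef_pos: [0.4985, 0.0981, 0.1159]
tcp_rot: [[-0.144, 0.99, 0.001], [0.99, 0.144, 0.001], [0.001, 0.001, -1.0]]
force: [0.8, 3.8, 5.7]
gripper_width: 0.0152
grasp_force: 62.5
time_s: 18.28
eef_pos: [0.4985, 0.098, 0.1159]
tcp_rot: [[-0.111, 0.994, 0.001], [0.994, 0.111, 0.001], [0.001, 0.001, -1.0]]
force: [0.4, 3.7, 6.2]
gripper_width: 0.0149
grasp_force: 62.5
[ 0.92768382 -0.23197506 -0.04094662] [-38.7  20.9  28.3 118.3 -14.2  43.9   4.7]
```

Converted, 1.5 degrees is 0.375.

```bash
python3 -m pendant '[{"rz":0.375},{"rz":0.375},{},{}]'
python3 -c "
from rig import status
s=status.state();print(s['ft_torque'])"
python3 -m pendant '[{},{},{},{},{}]' 0.045
python3 -m pendant '[{},{"tz":-2},{"tz":-4},{"tz":-4},{"tz":-4}]'
python3 -m pendant '[{"tz":-4},{"tz":-2},{},{},{}]'
python3 - <<'E'
from h import *
s=status.state();np.save("s7.npy",np.c_[s["tcp_rot"],s["eef_pos"]])
im=cams.read_camera("wrist")[:,:,::-1];cv2.imwrite("pics/w7.png",im)
E
```

```text
time_s: 18.62
eef_pos: [0.4989, 0.0984, 0.116]
tcp_rot: [[-0.061, 0.998, 0.002], [0.998, 0.061, 0.001], [0.001, 0.002, -1.0]]
force: [2.1, 4.2, 4.8]
gripper_width: 0.0152
grasp_force: 62.4
[ 1.16003273 -0.56104946  0.20495695]
time_s: 19.03
eef_pos: [0.4972, 0.0969, 0.1148]
tcp_rot: [[-0.059, 0.998, -0.002], [0.998, 0.059, -0.001], [-0.001, -0.002, -1.0]]
force: [-0.1, -0.0, -0.3]
gripper_width: 0.0452
grasp_force: 0.0
time_s: 19.45
eef_pos: [0.4978, 0.0973, 0.1866]
tcp_rot: [[-0.059, 0.998, -0.0], [0.998, 0.059, -0.0], [-0.0, -0.0, -1.0]]
force: [0.5, 0.0, -0.7]
gripper_width: 0.0449
grasp_force: 0.0
time_s: 19.87
eef_pos: [0.4971, 0.0976, 0.2143]
tcp_rot: [[-0.06, 0.998, -0.002], [0.998, 0.06, -0.001], [-0.0, -0.002, -1.0]]
force: [0.8, 0.2, -0.6]
gripper_width: 0.0447
grasp_force: 0.0
```

View pics/w7.png

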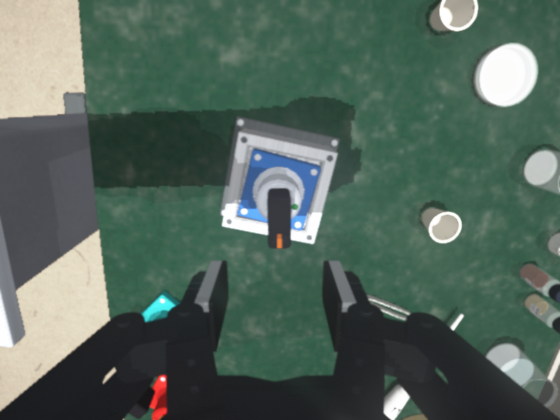

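The gauge is seated (foot at 281,188) and the knob has turned and been let go. That was my eleventh picture, one over the allowance of 10, so the last check will be numeric.

Run:
```python
from h import *
a=np.load("s7.npy");s=dict(tcp_rot=a[:,:3],eef_pos=a[:,3])
im=cv2.imread("pics/w7.png");hsv=cv2.cvtColor(im,cv2.COLOR_BGR2HSV);H,S,V=[hsv[:,:,i].astype(int) for i in range(3)]
b=big(roi((H>100)&(H<125)&(S>110)&(V>50),230,140,335,240));r=cv2.minAreaRect(onplane("wrist",pts(b),.062,s)[:,:2].astype(np.float32));print("foot",r)
k=big(roi((V<75)&(S<110),262,182,298,252)|roi((H<20)&(S>150)&(V>120),265,225,295,252))
print("knob",cv2.minAreaRect(onplane("wrist",pts(k),.133,s)[:,:2].astype(np.float32)))
sc=roi((S<110)&(V>140),245,150,325,232);n,l,st,c=cv2.connectedComponentsWithStats(sc.astype(np.uint8))
for i in range(1,n):
    if 12<st[i,4]<90: print(c[i].round(1),st[i,4],onplane("wrist",[c[i]],.062,s)[0,:2].round(4))
```

```text
foot ((0.49851223826408386, 0.10041876882314682), (0.06395716220140457, 0.06265565752983093), 78.56449127197266)
knob ((0.498923659324646, 0.09846960008144379), (0.016101069748401642, 0.043833594769239426), 3.4767794609069824)
[257.2 157. ] 48 [0.4782 0.1304]
[313.5 171.7] 49 [0.5292 0.1203]
[245.9 211. ] 19 [0.4698 0.0795]
```

The numbers agree:
- **Foot:** centre within about 1.5 mm of the pocket centre.
- **Knob:** turned about 75° relative to the foot, which is at the lock stop.

Handing in.

```bash
python3 -c "
from rig import sign_off
print(sign_off())"
```

```text
the job is handed in; nothing more can be done
None
```

I handed the job in without a verdict: by my measurements the gauge is seated within about 1.5 mm of the pocket centre, the probe was locked while touching the disc at about 5 N, the knob is at its stop (about 75°) and released, nothing else was moved on purpose, and I viewed 11 pictures, one over the limit of 10.

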